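# Take the blade off a desk fan with a left-hand spinner nut

## Robot

A 6-joint arm with a two-finger parallel gripper is mounted at the origin on a cart in front of the work surface, level with it; the furniture and walls round the work are solid. World frame = base frame: x ahead of the robot, y to its left, z up, the work surface at z = 0. Lengths are in mm, angles in rad, forces in N, time in s.
With the tool pointing down it reaches from about 350 to 875 mm from the base axis. Payload 4.2 kg.
Tool frame: the origin (TCP) lies on the mounting face of the last link; the fingertips stand 173 mm ahead of it and the grasp point (between the pads) lies grip_point_offset ahead of it (grip_point_offset is the distance from the TCP to the grasp point, in mm); z points along the fingers, y is the line along which they close (so a half turn about z gives the same grasp; the last joint's range is limited). The gripper opens to 85 mm and grips with 20 to 120 N. Pads are 22 mm wide; open, the fingers measure 114 mm over their backs; the gripper's body (76 mm by 85 mm) begins 54 mm behind the grasp point. The pads swing forward as they close: fully open they stand 13 mm farther back than shut.
Start: joints at [1.417, 0.385, 0.008, 0, -1.194, -0.259], TCP at [250.701, 572.493, 404.712] pointing down, gripper open.
Joint ranges: [-3.14, 3.14], [-1.21, 2.06], [-1.07, 1.41], [-3.16, 2.05], [-2.99, -0.16], [-3.1, 3.1]. Speed limits (rad/s): [2.79, 2.79, 3.14, 3.14, 3.14, 3.14].

## Interface

Orientations are given as a unit quaternion [x, y, z, w].
In Python, from bench import read_state, get_image, job_done, recognise, place_of, grip_point_offset gives the robot as it stands. The module is installed in compiled form; this text tells all that it offers.
- The arm moves only by the tool carry_out, never from a script. Its arguments are lists of equal length, an entry for each row: "slide": the shift along the tool's x, y, z in m, a list of three; "roll": the turn about the tool's z in degrees; "claw": the finger opening in m, from 0 to 0.0854. A call has 1 to 8 rows; each row is the pose to reach, as a shift and turn from the pose commanded when the call began, along the tool's axes at that moment; what a row does not reach only later rows make up. A row lasts 1/8 s, in which the tool goes at most 62.5 mm and 10.7 degrees, less where a joint would pass 70% of its speed; a pose out of reach is approached as far as the arm can. A call with a gripper value outside its range is refused whole. The fingers move at their own pace and stop on an object; the grip force is fixed at half the most. Time passes only in rows, so rows that repeat a pose let the fingers close. It gives the time, the measured TCP pose, the force, the opening and the grip force at its end, in the units of the state.
- read_state(): the state, without advancing time (a new reading comes with each control period).
- get_image(name): name is "side" or "top"; returns a dict with "img" (480x640x3 uint8, red, green, blue), "z_map" (480x640 float32, mm along the optical axis (not along the pixel's ray), 0 where there is no reading), "mtx" (3x3 intrinsics, pixels), "k1" (the pictures are not rectified: a ray, as slopes to the right and down, at radius r is drawn at 1 + k1 r^2 times it, then the intrinsics apply), "world_from_camera" (4x4, takes a point from camera to world coordinates). Camera axes: x right, y up, looking along -z (the intrinsics and any distortion apply to the point x, -y, -z); pixel columns grow to the right and rows downward; lengths in mm; the calibration is good to about 2 mm. A picture is of the moment at which its call begins.
- job_done(): hands the job in; it is judged then, once.
Trained networks look in a picture, given as the dict that the camera call returned (one of the last four; its "shot" number tells which), for a name from the list of things; names that differ only in an ending like _2 or _b are one class to them, and where a whole thing is asked for, a point or a joint stands for the part that bears it (a point fixed in the world has none). Each returns a list of dicts, best first, with "conf" (0 to 1); they miss things now and then, are a little off and sometimes report something else, mostly with a low value. They report only what shows in the picture. A call takes as long as a camera call. They do not tell look-alikes from the thing itself.
- recognise(picture, thing): "at" ([column, row] in pixels, amid what is visible of it).
- place_of(picture, thing): "at" ([column, row] in pixels: a listed point, or the origin of a listed thing).
The state is a dict: "clock": time; "joints": joint angles; "joint_vel": joint speeds; "joint_efforts": joint torques, N m; "position": TCP position; "ee_rot": TCP orientation; "contact_force": force on the tool from outside, world axes, zero at the start; "wrist_torque": the same for the moment, N m; "gripper_width": finger opening in mm; "grasp_force": force on a finger pad.
Only numpy, scipy, OpenCV 4.12 (cv2) and the standard library are available. Lean on these libraries where they do the work, as an engineer would, in place of code of your own. Each camera call takes 0.05 s, during which the arm holds its last target. There are 200 camera calls.

## Task

The desk fan's front guard is already off: take its blade off for dusting. Unscrew the round spinner nut on top, which has a left-hand thread (it loosens clockwise, seen from above), stand it open end down on the flat of the painted plate, and take the blade off the shaft and lay it flat, front side up, with the whole blade on the desk blotter. Do not push the brass seal, the plate, the candlestick, the spectacles or the pencil about, and leave the blade touching neither spectacles nor pencil.

Things in the scene. Friction and masses are not known exactly. Their poses are not given: they have to be found in the camera images.
- fan: desk fan fixed to the desk, head tilted straight up, so its shaft is vertical and does not turn; origin on the shaft axis at desk height, z up. Round base 160 mm across; wire rear guard round the blade, rim 198 mm across, 129 mm above the desk. The blade sits on a flat seat 105 mm above the desk
- shaft_end (a point): centre of the shaft's top end, 173 mm above the desk. Below it a coarse two-start left-hand thread, 29 mm across, 18 mm lead: the nut rises 2.9 mm per radian turned clockwise seen from above and is free of the thread after about 2.8 rad, then lifts straight off; turned the other way it only tightens
- nut_center (a point): spinner nut, a closed round ribbed cap of cast metal, 56 mm across, 42 mm high (straight sides on the lowest 36 mm), 160 g; point on its axis 20 mm above its open lower end; z axis up; its x axis turns with it. At the start it is screwed down on the blade hub, its lower end 150 mm above the desk; it stays put on the thread when let go
- blade_center (a point): fan blade, 150 mm across, four vanes on a round hub 54 mm across and 45 mm high, 120 g; point on the hub axis, 22.5 mm above the hub's flat underside; z axis to its front (up). Vanes take the lowest 21 mm of the hub; the 24 mm above are clear to grasp. The bore slips loosely over the thread and two drive dogs; it must rise 70 mm to clear the shaft
- plate: painted plate, loose, 190 mm across, 20 mm high at the rim; origin at the centre of its underside; its flat inner floor is 7 mm above the desk and 110 mm across
- seal: brass seal with a dark handle, loose, 24 mm across and 66 mm high, standing upright on the plate's floor about 41 mm from the plate's centre; origin at the centre of its underside
- blotter: desk blotter, a flat fixed pad 280 mm along its x axis and 210 mm along its y axis, 4 mm thick; origin at the centre of its underside
- spectacles: folded spectacles, loose, lying on the blotter near one of its short edges: 41 mm along x, 124 mm along y, 8 mm high; origin at the centre of the underside
- pencil: blue pencil, loose, lying on the blotter near the other short edge: 150 mm along its y axis, 7 mm thick; origin at the middle of the underside
- candlestick: brass chamber candlestick with a short candle, loose, 96 x 120 mm and 85 mm high, standing on the desk behind the work; origin near the middle of its underside
There are look-alikes about, which are no part of the job. Leave any white look-alike of the part that bears nut_center alone.

How it is judged:
By the outcome, as a careful person would: the job done as asked, in the order asked, and still so for the second after the job is handed in, with the robot touching nothing.
It also fails if it takes over 72 s, if anything falls off the work surface, if the arm or the gripper's body presses on something with over 40 N, if the wrist force passes 120 N, or if a joint passes its speed limit or range.

## Working session

There is one attempt and no reset: what is moved stays moved. The work goes in short steps, Python scripts to look and compute and a tool call to move; the robot and the scene stay as the last step left them, time stands still between calls to the robot, and variables do not carry over. Pictures are saved under pics/ and viewed, at most 10 in all, crops included, and the job is handed in when it is done.

Besides the shell and the picture viewer there is one more tool, called after "Call:" as name([rows], argument=value, ...), one row to a line, values as JSON. carry_out: Moves the arm, as the interface text tells. Its arguments: {"type":"object","properties":{"slide":{"type":"array"},"roll":{"type":"array"},"claw":{"type":"array"}},"required":["slide","roll","claw"]}

```bash
mkdir -p pics; cat > h.py <<'E'
import numpy as np, cv2
from bench import *
def ray(p,uv):
    K=np.array(p["mtx"],float);k=p["k1"]
    d=np.array([(uv[0]-K[0,2])/K[0,0],(uv[1]-K[1,2])/K[1,1]]);s=d.copy()
    for _ in range(30): s=d/(1+k*(s@s))
    return s
def cam2w(p,c): return (np.array(p["world_from_camera"])@np.r_[c,1])[:3]
def at_z(p,uv,z):
    s=ray(p,uv);T=np.array(p["world_from_camera"]);d=T[:3,:3]@np.array([s[0],-s[1],-1]);o=T[:3,3]
    return o+d*(z-o[2])/d[2]
def depth(p,uv):
    u,v=int(round(uv[0])),int(round(uv[1]));w=p["z_map"][max(0,v-1):v+2,max(0,u-1):u+2];w=w[w>0]
    if not len(w): return None
    s=ray(p,uv);D=np.median(w);return cam2w(p,np.array([s[0]*D,-s[1]*D,-D]))
def cloud(p):
    z=p["z_map"];v,u=np.mgrid[:480,:640];K=np.array(p["mtx"],float);k=p["k1"]
    d=np.stack([(u-K[0,2])/K[0,0],(v-K[1,2])/K[1,1]],-1);s=d.copy()
    for _ in range(30): s=d/(1+k*(s**2).sum(-1,keepdims=True))
    P=np.stack([s[...,0]*z,-s[...,1]*z,-z],-1);T=np.array(p["world_from_camera"])
    W=P@T[:3,:3].T+T[:3,3];W[z==0]=np.nan;return W
def save(p,n): cv2.imwrite(f"pics/{n}.png",p["img"][...,::-1])
E
python3 - <<'E'
from h import *
np.set_printoptions(precision=1,suppress=True)
s=read_state();print(s["position"],s["ee_rot"],grip_point_offset,s["clock"])
Z={"fan":0,"shaft_end":173,"nut_center":170,"blade_center":127.5,"plate":0,"seal":7,"blotter":0,"spectacles":4,"pencil":4,"candlestick":0}
for c in("top","side"):
    p=get_image(c);save(p,c+"0");print(c,np.array(p["world_from_camera"])[:3,3])
    for t,z in Z.items():
        for r in place_of(p,t)[:3]: print(t,np.round(r["at"]),round(r["conf"],2),at_z(p,r["at"],z),depth(p,r["at"]))
E
```

```text
[250.6 572.3 403.6] [ 1.  -0.2 -0.   0. ] 154.70000000000002 0.0
top [414.4   8.4 980.4]
fan [208. 241.] 0.8 [585.6 260.9   0. ] [564.8 230.2 119.4]
shaft_end [316. 250.] 0.28 [534.4  21.1 173. ] [549.7  22.8  69.6]
nut_center [192. 330.] 0.97 [398.  243.7 170. ] [395.4 281.   41.6]
nut_center [188. 228.] 0.55 [581.6 255.5 170. ] [577.1 248.8 191.9]
blade_center [195. 231.] 0.61 [584.3 254.5 127.5] [572.  236.7 189.3]
plate [327. 266.] 0.59 [522.2   1.    0. ] [521.4   1.1   7.3]
seal [318. 250.] 0.65 [558.9  20.    7. ] [549.5  19.3  70.5]
blotter [463. 276.] 0.93 [ 492.9 -293.1    0. ] [ 492.6 -291.9    3.7]
spectacles [461. 227.] 0.93 [ 600.1 -296.4    4. ] [ 600.1 -296.4    4. ]
pencil [480. 328.] 0.75 [ 382.1 -319.9    4. ] [ 382.3 -317.8   10.2]
pencil [208. 244.] 0.36 [580.1 261.1   4. ] [560.9 232.  116.7]
pencil [196. 232.] 0.36 [607.2 288.3   4. ] [571.2 236.  186.4]
candlestick [405. 187.] 0.69 [ 695.5 -180.3    0. ] [ 693.8 -179.1    6.1]
side [ 438.1 -832.7  830. ]
fan [310. 203.] 0.68 [580.  258.7   0. ] [576.2 229.5  22.2]
fan [366. 385.] 0.18 [ 600.1 -284.5    0. ] [ 599.1 -287.9    5.2]
nut_center [235. 198.] 0.58 [404.6  78.1 170. ] [398.1 254.3  42.3]
blade_center [309. 157.] 0.59 [581.4 267.7 127.5] [577.  233.3 149.4]
plate [302. 281.] 0.6 [524. -10.   0.] [523.1 -18.1   8.1]
plate [302. 394.] 0.16 [ 487.  -282.7    0. ] [ 486.7 -286.9    6.3]
seal [312. 263.] 0.65 [550.6  32.7   7. ] [548.8  18.2  20.8]
blotter [304. 396.] 0.64 [ 489. -289.    0.] [ 488.6 -292.9    5.8]
spectacles [368. 388.] 0.69 [ 600.8 -293.3    4. ] [ 600.2 -295.3    7.1]
pencil [243. 416.] 0.62 [ 384.2 -312.2    4. ] [ 384.3 -313.3    5.7]
pencil [314. 267.] 0.3 [554.   22.9   4. ] [552.2  10.2  16.3]
candlestick [406. 327.] 0.7 [ 705.2 -169.3    0. ] [ 702.8 -175.5    7.7]
```

View pics/top0.png

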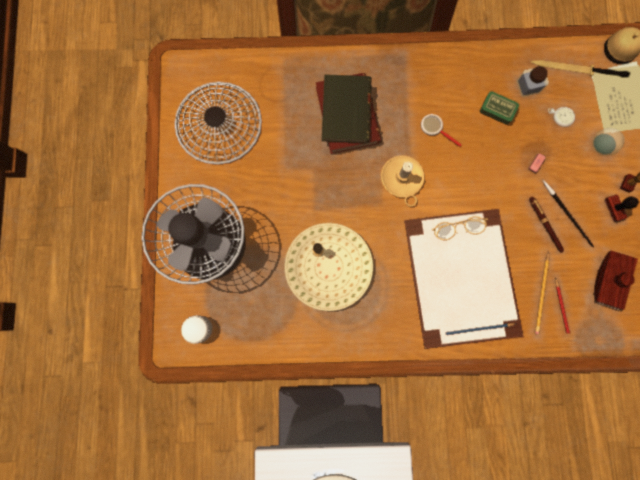

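View pics/side0.png

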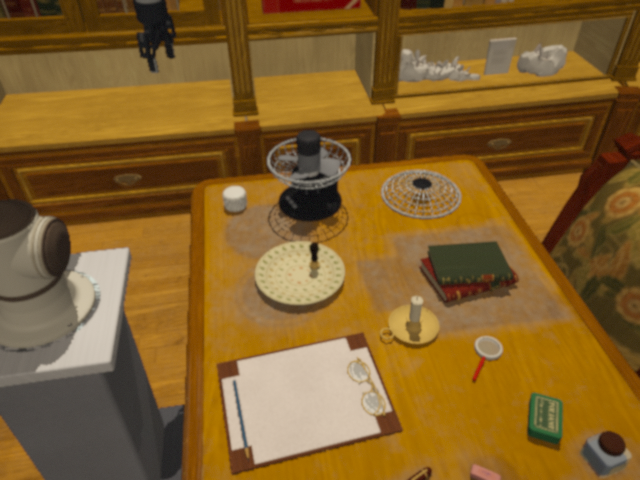

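The top view shows the black nut at (187,228), with the white look-alike at (196,330) on the desk. The seal is at (318,249) and the plate centre at (329,266). The blotter is centred at (463,278), with the spectacles at its far edge (460,228) and the pencil at its near edge (475,329). The side view agrees. Next I refine these positions from the depth data.

```bash
python3 - <<'E'
from h import *
from scipy.optimize import least_squares
from scipy.spatial.transform import Rotation as R
np.set_printoptions(precision=1,suppress=True)
s=read_state();M=R.from_quat(s["ee_rot"]).as_matrix();print("tool axes",M.round(3).tolist())
def near(W,c,r,z0,z1):
    m=(np.hypot(W[...,0]-c[0],W[...,1]-c[1])<r)&(W[...,2]>z0)&(W[...,2]<z1);return W[m],m
for c in("top","side"):
    p=get_image(c);W=cloud(p);g=p["img"].astype(int)
    def circ(Q,r,c0):
        f=least_squares(lambda x:np.hypot(Q[:,0]-x[0],Q[:,1]-x[1])-r,c0,loss="soft_l1");return f.x,len(Q),np.abs(f.fun).mean()
    Q,_=near(W,(580,257),60,154,184);print(c,"nut side",circ(Q,28,(580,257)))
    Q,_=near(W,(580,257),60,186,200);print(" nut top",Q.mean(0),Q[:,2].max(),len(Q))
    Q,_=near(W,(580,257),130,124,136);Q=Q[np.hypot(Q[:,0]-580,Q[:,1]-257)>85];print(" rim",circ(Q,97.5,(580,257)))
    Q,_=near(W,(549,20),30,45,80);print(" seal",Q.mean(0),Q.max(0),len(Q))
    Q,_=near(W,(522,0),120,14,24);Q=Q[np.hypot(Q[:,0]-522,Q[:,1])>80];print(" plate rim",circ(Q,92,(522,0)),Q.mean(0))
    # blotter: white pad & dark corners differ from desk -> use footprint z>2.5 and sat
    hsv=cv2.cvtColor(p["img"],cv2.COLOR_RGB2HSV)
    _,m=near(W,(490,-290),130,-3,15)
    w=(m&(hsv[...,1]<60)&(hsv[...,2]>120)).astype(np.uint8);pts=cv2.findNonZero(w).reshape(-1,2)
    X=np.array([at_z(p,q,4)[:2] for q in pts.astype(float)],np.float32);print(" white",cv2.minAreaRect(X),X.mean(0))
    _,m=near(W,(385,-315),100,-3,25);b=(m&(g[...,2]>g[...,0]+10)).astype(np.uint8);pts=cv2.findNonZero(b)
    if pts is not None:
        X=np.array([at_z(p,q,8)[:2] for q in pts.reshape(-1,2).astype(float)],np.float32);print(" pencil",cv2.minAreaRect(X),X.min(0),X.max(0),len(X))
    i=p["img"][...,::-1]; 
    if c=="top": cv2.imwrite("pics/blot.png",cv2.resize(i[195:360,390:540],None,fx=3.6,fy=3.6,interpolation=cv2.INTER_CUBIC))
E
```

```text
tool axes [[0.916, -0.401, 0.0], [-0.401, -0.916, -0.0], [0.0, 0.0, -1.0]]
top nut side (array([580.5, 259.1]), 196, np.float64(0.6899635745451561))
 nut top [579.3 257.8 190.7] 195.51739127535177 689
 rim (array([580.3, 257.7]), 834, np.float64(2.259996521975965))
 seal [553.9  19.8  68.3] [564.   29.   75.8] 80
 plate rim (array([521.4,  -1.3]), 1707, np.float64(4.904523281297698)) [517.9  -7.8  18. ]
 white ((489.91552734375, -290.33465576171875), (259.6319274902344, 196.85874938964844), 5.192893028259277) [ 484.6 -290.7]
 pencil ((379.8151550292969, -308.8711242675781), (2.844973087310791, 123.15039825439453), 6.163941383361816) [ 372.9 -370.1] [ 387.  -247.7] 71
side nut side (array([579.8, 259.3]), 275, np.float64(1.4915736723513056))
 nut top [579.  252.6 192.5] 197.78130075922525 280
 rim (array([579.8, 258.8]), 401, np.float64(2.438326658644396))
 seal [554.   15.5  63.3] [563.9  32.   76.1] 107
 plate rim (array([521.2,  -1.1]), 1242, np.float64(4.886990757492044)) [514.2  -6.8  19.5]
 white ((490.1063232421875, -286.95062255859375), (260.52569580078125, 197.85879516601562), 5.633235454559326) [ 484.6 -295. ]
 pencil ((378.40740966796875, -305.43310546875), (2.909658908843994, 121.28944396972656), 6.444809913635254) [ 371.5 -365.6] [ 386.3 -245.2] 106
```

View pics/blot.png

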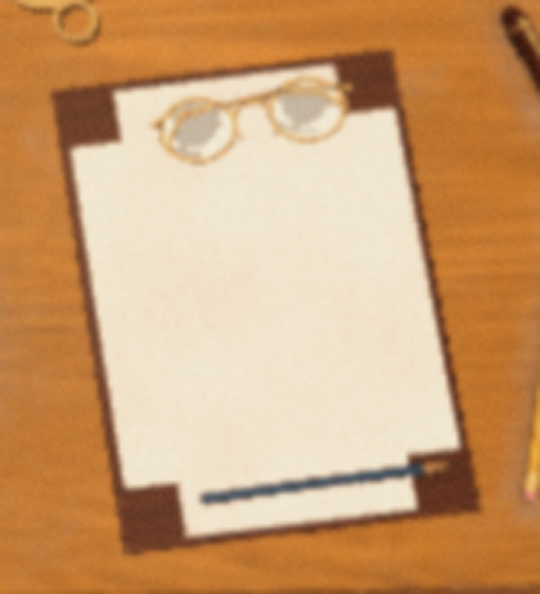

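The blotter crop shows the spectacles along the far edge, crop pixels (155–350, 80–163), and the pencil along the near edge from (205,497) to (445,463). The middle is clear. Targets:
- **Nut axis:** (580, 258.7)
- **Nut placing:** (506, -10.7) on the plate, away from the seal
- **Blade placing:** (481, -291)

Now I move over the nut, pre-rolling so that the unscrewing turn stays within joint 6's range.

Call:
carry_out([
  [0.053, 0.019, 0],
  [0.107, 0.039, 0],
  [0.16, 0.058, 0],
  [0.214, 0.078, 0],
  [0.267, 0.097, 0],
  [0.321, 0.117, 0],
  [0.374, 0.136, 0],
  [0.427, 0.155, 0],
], roll=[-7, -14, -21, -28, -35, -42, -48, -54], claw=[0.085, 0.085, 0.085, 0.085, 0.085, 0.085, 0.085, 0.085])

```text
clock: 2.2
position: [580.8, 257.8, 404.9]
ee_rot: [0.965, 0.263, 0.0, -0.0]
contact_force: [1.0, 0.9, -0.8]
gripper_width: 84.8
grasp_force: 0.0
```

```bash
cat >> h.py <<'E'
from scipy.spatial.transform import Rotation as R
def rel(x,y,z):
    s=read_state();M=R.from_quat(s["ee_rot"]).as_matrix();P=np.array(s["position"])
    print("clk",s["clock"],"pos",P.round(1),"psi",np.degrees(np.arctan2(M[1,0],M[0,0])).round(1),"tilt",M[:2,2].round(4),"q",np.round(s["joints"],2),"F",np.round(s["contact_force"],1),"w",s["gripper_width"],s["grasp_force"])
    print("need tool mm",(M.T@(np.array([x,y,z])-P)).round(1))
E
python3 -c "
from h import *
rel(580,258.7,325)"
```

```text
clk 2.2 pos [580.8 257.8 404.9] psi 30.6 tilt [0.0004 0.0003] q [ 0.67  0.4   0.04  0.   -1.2   1.43] F [ 1.   0.9 -0.8] w 84.82100015121986 0.0
need tool mm [-0.3 -1.2 79.9]
```

Call:
carry_out([
  [0, -0.001, 0.04],
  [0, -0.001, 0.075],
  [0, -0.001, 0.08],
  [0, -0.001, 0.08],
  [0, -0.001, 0.08],
  [0, -0.001, 0.08],
  [0, -0.001, 0.08],
  [0, -0.001, 0.08],
], roll=[0, 0, 0, 0, 0, 0, 0, 0], claw=[0.085, 0.085, 0.085, 0.05, 0.05, 0.05, 0.05, 0.05])

```text
clock: 3.2
position: [579.9, 259.8, 327.5]
ee_rot: [0.965, 0.262, 0.002, 0.0]
contact_force: [1.4, -5.1, 6.3]
gripper_width: 54.2
grasp_force: 64.2
```

```bash
python3 -c "
from h import *
rel(580,258.7,325)"
```

```text
clk 3.2 pos [579.9 259.8 327.5] psi 30.4 tilt [0.0045 0.0009] q [ 0.68  0.46 -0.07  0.   -1.03  1.42] F [ 1.4 -5.1  6.3] w 54.16679725946954 64.22521434724331
need tool mm [-0.5  1.   2.5]
```

Call:
carry_out([
  [0, 0, -0.0005],
  [0, 0, -0.001],
  [0, 0, -0.0015],
  [0, 0, -0.002],
  [0, 0, -0.0025],
  [0, 0, -0.003],
  [0, 0, -0.0035],
  [0, 0, -0.004],
], roll=[10, 20, 30, 40, 50, 60, 70, 80], claw=[0.05, 0.05, 0.05, 0.05, 0.05, 0.05, 0.05, 0.05])

```text
clock: 4.2
position: [580.0, 258.2, 330.4]
ee_rot: [0.906, -0.422, 0.002, 0.001]
contact_force: [3.8, -9.8, 3.5]
gripper_width: 54.4
grasp_force: 64.3
```

```bash
python3 -c "
from h import *
rel(580,258.7,331.5)"
```

```text
clk 4.2 pos [580.  258.2 330.4] psi -50.0 tilt [ 0.0022 -0.0032] q [ 0.67  0.46 -0.07  0.   -1.04  0.02] F [ 3.8 -9.8  3.5] w 54.3731261625614 64.2560850083828
need tool mm [-0.4 -0.3 -1.1]
```

Call:
carry_out([
  [0.0005, 0.0005, -0.0005],
  [0.0005, 0.0005, -0.001],
  [0.0005, 0.0005, -0.0015],
  [0.0005, 0.0005, -0.002],
  [0.0005, 0.0005, -0.0025],
  [0.0005, 0.0005, -0.003],
  [0.0005, 0.0005, -0.0035],
  [0.0005, 0.0005, -0.004],
], roll=[10, 20, 30, 40, 50, 60, 70, 80], claw=[0.05, 0.05, 0.05, 0.05, 0.05, 0.05, 0.05, 0.05])

```text
clock: 5.2
position: [579.2, 257.6, 334.4]
ee_rot: [-0.423, 0.906, -0.002, -0.001]
contact_force: [0.8, -8.5, 5.3]
gripper_width: 54.2
grasp_force: 64.4
```

Call:
carry_out([
  [0, 0, -0.0005],
  [0, 0, -0.001],
  [0, 0, -0.0015],
  [0, 0, -0.0015],
  [0, 0, -0.0035],
], roll=[10, 19, 19, 19, 19], claw=[0.05, 0.05, 0.05, 0.05, 0.05])

```text
clock: 5.82
position: [578.6, 258.3, 336.2]
ee_rot: [-0.27, 0.963, -0.001, -0.001]
contact_force: [0.3, -3.9, -3.3]
gripper_width: 54.1
grasp_force: 63.7
```

```bash
python3 -c "
from h import *
rel(580,258.7,400)"
```

```text
clk 5.825 pos [578.6 258.3 336.2] psi -148.7 tilt [-0.0023 -0.0018] q [ 0.67  0.45 -0.06 -0.   -1.06 -1.7 ] F [ 0.3 -3.9 -3.3] w 54.07055708298568 63.650696240365505
need tool mm [ -1.2  -0.4 -63.8]
```

Call:
carry_out([
  [0, 0, -0.005],
  [0, 0, -0.01],
  [0, 0, -0.016],
  [0, 0, -0.03],
  [0, 0, -0.06],
  [0, 0, -0.06],
], roll=[0, 0, 0, 0, 0, 0], claw=[0.05, 0.05, 0.05, 0.05, 0.05, 0.05])

```text
clock: 6.58
position: [579.6, 260.2, 400.6]
ee_rot: [-0.271, 0.963, 0.001, 0.004]
contact_force: [-0.1, -1.0, -1.8]
gripper_width: 54.3
grasp_force: 64.0
```

```bash
python3 - <<'E'
from h import *
rel(506,-10.7,395)
p=get_image("side");save(p,"lift");i=p["img"][90:320,180:420,::-1]
cv2.imwrite("pics/lift.png",cv2.resize(i,None,fx=2.5,fy=2.5,interpolation=cv2.INTER_CUBIC))
E
```

```text
clk 6.575 pos [579.6 260.2 400.6] psi -148.6 tilt [0.0076 0.0052] q [ 0.68  0.4   0.03  0.   -1.18 -1.7 ] F [-0.1 -1.  -1.8] w 54.302798801442684 63.98243464529514
need tool mm [ 204.  -192.9    3.6]
```

View pics/lift.png

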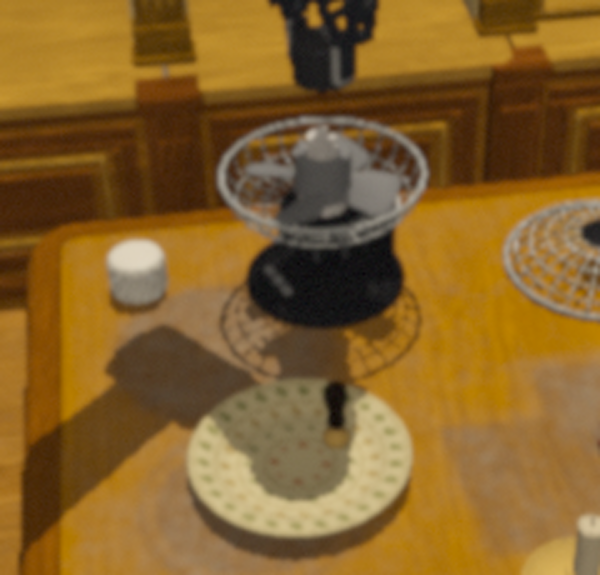

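The nut is off and held, at crop pixel (325,60). The blade stayed on its seat at (325,170), and the plate and seal are undisturbed. Carrying the nut over the plate.

Call:
carry_out([
  [0.02, -0.019, 0],
  [0.055, -0.052, 0],
  [0.09, -0.085, 0],
  [0.125, -0.118, 0],
  [0.16, -0.151, 0],
  [0.19, -0.18, 0],
  [0.204, -0.193, 0],
  [0.204, -0.193, 0],
], roll=[0, 0, 0, 0, 0, 0, 0, 0], claw=[0.05, 0.05, 0.05, 0.05, 0.05, 0.05, 0.05, 0.05])

```text
clock: 7.62
position: [505.0, -12.2, 396.0]
ee_rot: [-0.269, 0.963, 0.0, -0.0]
contact_force: [0.8, -0.2, -0.7]
gripper_width: 54.1
grasp_force: 63.9
```

Call:
carry_out([
  [0, 0, 0.03],
  [0, 0, 0.07],
  [0, 0, 0.11],
  [0, 0, 0.15],
  [0, 0, 0.17],
  [0, 0, 0.18],
  [0, 0, 0.18],
  [0, 0, 0.18],
], roll=[0, 0, 0, 0, 0, 0, 0, 0], claw=[0.05, 0.05, 0.05, 0.05, 0.05, 0.05, 0.05, 0.05])

```text
clock: 8.62
position: [505.9, -11.2, 217.1]
ee_rot: [-0.27, 0.963, -0.0, 0.001]
contact_force: [-0.6, 0.3, -1.4]
gripper_width: 54.3
grasp_force: 63.9
```

```bash
python3 - <<'E'
from h import *
np.set_printoptions(precision=1,suppress=True)
rel(506,-10.7,184.5)
p=get_image("side");W=cloud(p);i=p["img"][180:330,220:380,::-1]
cv2.imwrite("pics/over.png",cv2.resize(i,None,fx=3.7,fy=3.7,interpolation=cv2.INTER_CUBIC))
# dark pixels (nut) lowest z by column near plate
g=p["img"].max(-1)<70
m=g&(np.hypot(W[...,0]-506,W[...,1]+10.7)<40)&(W[...,2]>20)&(W[...,2]<120)
Q=W[m];print(len(Q),np.percentile(Q[:,2],[0,1,3,5,10]) if len(Q) else "",[r for r in place_of(p,"nut_center")[:3]])
E
```

```text
clk 8.625 pos [505.9 -11.2 217.1] psi -148.6 tilt [0. 0.] q [ 0.3  0.4 -0.5  0.  -0.6 -1.3] F [-0.6  0.3 -1.4] w 54.30027570720813 63.92955634742975
need tool mm [-0.3  0.4 32.6]
636 [45.  47.3 50.9 52.9 58.4] [{'at': [236.3, 198.9], 'conf': 0.94}, {'at': [291.2, 261.6], 'conf': 0.86}, {'at': [310.8, 265.3], 'conf': 0.63}]
```

View pics/over.png

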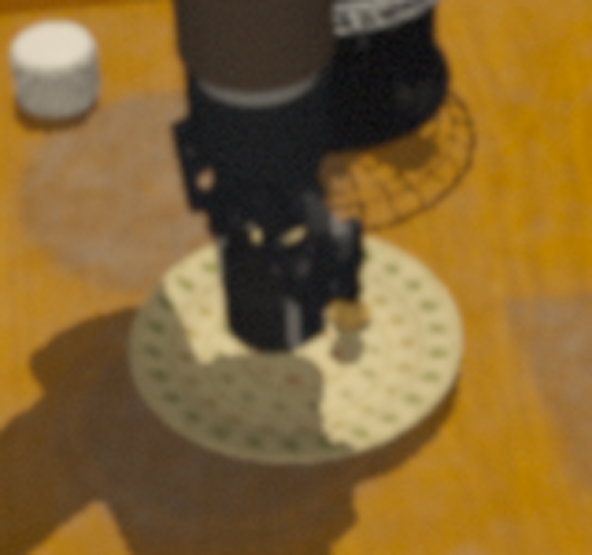

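The nut hangs over the plate floor, its lower end at crop pixel (275,345). The seal stands clear of it at (348,310). Lowering gently.

Call:
carry_out([
  [0, 0, 0.012],
  [0, 0, 0.022],
  [0, 0, 0.027],
  [0, 0, 0.029],
  [0, 0, 0.029],
], roll=[0, 0, 0, 0, 0], claw=[0.05, 0.05, 0.05, 0.05, 0.05])

```text
clock: 9.35
position: [505.3, -11.6, 187.1]
ee_rot: [-0.27, 0.963, -0.0, -0.0]
contact_force: [0.8, -0.8, -0.9]
gripper_width: 54.3
grasp_force: 63.9
```

Call:
carry_out([
  [0, 0, 0.001],
  [0, 0, 0.002],
  [0, 0, 0.003],
  [0, 0, 0.003],
], roll=[0, 0, 0, 0], claw=[0.05, 0.05, 0.05, 0.05])

```text
clock: 9.85
position: [505.3, -11.6, 184.3]
ee_rot: [-0.27, 0.963, -0.0, 0.0]
contact_force: [0.3, 0.5, -1.0]
gripper_width: 54.1
grasp_force: 64.0
```

Call:
carry_out([
  [0, 0, 0.001],
  [0, 0, 0.002],
  [0, 0, 0.002],
], roll=[0, 0, 0], claw=[0.05, 0.05, 0.05])

```text
clock: 10.22
position: [505.4, -11.5, 184.1]
ee_rot: [-0.27, 0.963, -0.0, 0.0]
contact_force: [-3.3, 1.4, 13.2]
gripper_width: 54.1
grasp_force: 65.3
```

Call:
carry_out([
  [0, 0, -0.001],
  [0, 0, -0.001],
  [0, 0, -0.001],
  [0, 0, -0.001],
  [0, 0, -0.01],
  [0, 0, -0.03],
  [0, 0, -0.07],
  [0, 0, -0.12],
], roll=[0, 0, 0, 0, 0, 0, 0, 0], claw=[0.066, 0.066, 0.066, 0.066, 0.066, 0.066, 0.066, 0.066])

```text
clock: 11.22
position: [504.9, -11.7, 303.2]
ee_rot: [-0.27, 0.963, -0.0, -0.001]
contact_force: [1.4, 0.5, 0.5]
gripper_width: 66.0
grasp_force: 0.0
```

Call:
carry_out([
  [0, 0, -0.04],
  [0, 0, -0.08],
  [0, 0, -0.105],
  [0, 0, -0.105],
], roll=[0, 0, 0, 0], claw=[0.085, 0.085, 0.085, 0.085])

```text
clock: 11.72
position: [505.3, -11.6, 409.9]
ee_rot: [-0.27, 0.963, -0.0, 0.003]
contact_force: [0.2, 0.7, -0.6]
gripper_width: 84.6
grasp_force: 0.0
```

```bash
python3 - <<'E'
from h import *
from scipy.optimize import least_squares
np.set_printoptions(precision=1,suppress=True)
rel(580,258.7,405)
p=get_image("side");W=cloud(p);i=p["img"][100:330,180:420,::-1]
cv2.imwrite("pics/put.png",cv2.resize(i,None,fx=2.5,fy=2.5,interpolation=cv2.INTER_CUBIC))
d=np.hypot(W[...,0]-506,W[...,1]+11)
Q=W[(d<40)&(W[...,2]>15)&(W[...,2]<70)];print(np.percentile(Q[:,2],[50,95,99]),len(Q));S=Q[Q[:,2]<42]
print(least_squares(lambda x:np.hypot(S[:,0]-x[0],S[:,1]-x[1])-28,(506,-11),loss="soft_l1").x)
d=np.hypot(W[...,0]-580,W[...,1]-258.7);S=W[(d<40)&(W[...,2]>130)&(W[...,2]<147)]
print("hub",least_squares(lambda x:np.hypot(S[:,0]-x[0],S[:,1]-x[1])-27,(580,258.7),loss="soft_l1").x,len(S))
E
```

```text
clk 11.725 pos [505.3 -11.6 409.9] psi -148.6 tilt [0. 0.] q [ 0.3  0.2 -0.3  0.  -1.1 -1.3] F [ 0.2  0.7 -0.6] w 84.6221198437555 0.0
need tool mm [-204.5  192.     5.7]
[46.1 51.3 52.3] 660
[507.8  -7.9]
hub [579.6 259.8] 32
```

View pics/put.png

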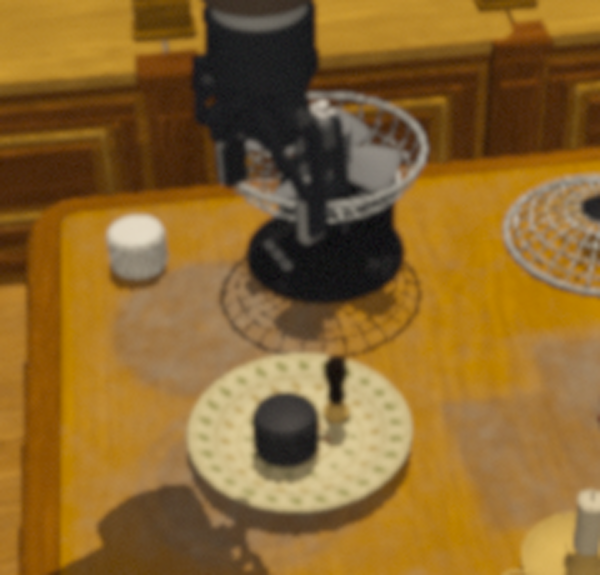

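The nut stands upright on the plate floor at crop pixel (287,430), clear of the seal at (336,395). Going back for the blade.

Call:
carry_out([
  [-0.025, 0.023, 0],
  [-0.065, 0.061, 0],
  [-0.105, 0.099, 0],
  [-0.145, 0.136, 0],
  [-0.18, 0.169, 0],
  [-0.2, 0.188, 0],
  [-0.2045, 0.192, 0],
  [-0.2045, 0.192, 0],
], roll=[0, 0, 0, 0, 0, 0, 0, 0], claw=[0.085, 0.085, 0.085, 0.085, 0.085, 0.085, 0.085, 0.085])

```text
clock: 12.78
position: [579.9, 258.6, 405.8]
ee_rot: [-0.27, 0.963, -0.0, -0.001]
contact_force: [-0.5, -0.9, 1.2]
gripper_width: 84.7
grasp_force: 0.0
```

```bash
python3 -c "
from h import *
rel(580,258.7,300)"
```

```text
clk 12.775 pos [579.9 258.6 405.8] psi -148.6 tilt [-0.0023 -0.0015] q [ 0.67  0.4   0.04 -0.   -1.21 -1.7 ] F [-0.5 -0.9  1.2] w 84.67230482866631 0.0
need tool mm [ -0.5  -0.  105.8]
```

Call:
carry_out([
  [0, 0, 0.04],
  [0, 0, 0.08],
  [0, 0, 0.1],
  [0, 0, 0.105],
  [0, 0, 0.105],
  [0, 0, 0.105],
], roll=[0, 0, 0, 0, 0, 0], claw=[0.085, 0.085, 0.085, 0.085, 0.085, 0.085])

```text
clock: 13.52
position: [580.3, 258.6, 303.7]
ee_rot: [-0.27, 0.963, 0.0, 0.001]
contact_force: [-0.4, 0.3, 0.7]
gripper_width: 84.8
grasp_force: 0.0
```

Call:
carry_out([
  [0, 0, 0],
  [0, 0, 0],
  [0, 0, 0],
  [0, 0, 0],
  [0, 0, 0],
  [0, 0, 0],
], roll=[0, 0, 0, 0, 0, 0], claw=[0.048, 0.048, 0.048, 0.048, 0.048, 0.048])

```text
clock: 14.28
position: [580.5, 258.7, 303.4]
ee_rot: [-0.27, 0.963, -0.0, 0.001]
contact_force: [1.4, -1.0, 5.5]
gripper_width: 51.0
grasp_force: 63.4
```

Call:
carry_out([
  [0, 0, -0.005],
  [0, 0, -0.015],
  [0, 0, -0.03],
  [0, 0, -0.045],
  [0, 0, -0.06],
  [0, 0, -0.075],
  [0, 0, -0.09],
  [0, 0, -0.09],
], roll=[0, 0, 0, 0, 0, 0, 0, 0], claw=[0.048, 0.048, 0.048, 0.048, 0.048, 0.048, 0.048, 0.048])

```text
clock: 15.28
position: [580.2, 258.9, 394.1]
ee_rot: [-0.27, 0.963, 0.001, 0.002]
contact_force: [-0.5, -0.5, -0.6]
gripper_width: 50.9
grasp_force: 63.2
```

```bash
python3 - <<'E'
from h import *
rel(481,-291,395)
p=get_image("side");i=p["img"][20:250,180:420,::-1]
cv2.imwrite("pics/blade.png",cv2.resize(i,None,fx=2.5,fy=2.5,interpolation=cv2.INTER_CUBIC))
E
```

```text
clk 15.275 pos [580.2 258.9 394.1] psi -148.6 tilt [0.0028 0.0018] q [ 0.67  0.41  0.02  0.   -1.18 -1.7 ] F [-0.5 -0.5 -0.6] w 50.92826945221024 63.246558412502054
need tool mm [ 370.8 -418.    -2.2]
```

View pics/blade.png

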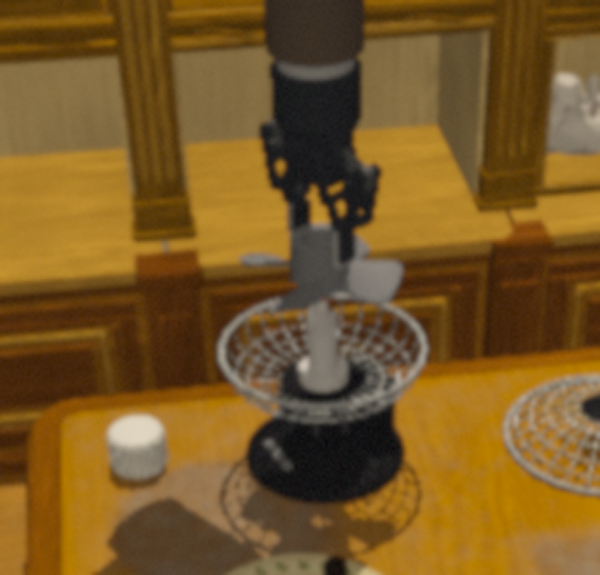

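The blade is held level at crop pixel (320,260) and clear of the shaft. Carrying it to the blotter.

Call:
carry_out([
  [0.01, -0.011, -0.015],
  [0.03, -0.034, -0.02],
  [0.06, -0.068, -0.02],
  [0.09, -0.101, -0.02],
  [0.12, -0.135, -0.02],
  [0.15, -0.169, -0.02],
  [0.18, -0.203, -0.02],
  [0.21, -0.237, -0.02],
], roll=[0, 0, 0, 0, 0, 0, 0, 0], claw=[0.048, 0.048, 0.048, 0.048, 0.048, 0.048, 0.048, 0.048])

```text
clock: 16.32
position: [522.1, -55.9, 412.8]
ee_rot: [-0.27, 0.963, -0.0, 0.0]
contact_force: [0.8, 0.2, -0.7]
gripper_width: 51.4
grasp_force: 63.3
```

Call:
carry_out([
  [0.03, -0.034, 0],
  [0.06, -0.068, 0],
  [0.09, -0.101, 0],
  [0.12, -0.135, 0],
  [0.145, -0.163, 0],
  [0.158, -0.178, 0],
  [0.161, -0.181, 0],
  [0.161, -0.181, 0],
], roll=[0, 0, 0, 0, 0, 0, 0, 0], claw=[0.048, 0.048, 0.048, 0.048, 0.048, 0.048, 0.048, 0.048])

```text
clock: 17.32
position: [480.2, -291.1, 412.3]
ee_rot: [-0.27, 0.963, 0.0, 0.0]
contact_force: [-0.9, -0.2, -1.1]
gripper_width: 51.4
grasp_force: 63.3
```

Call:
carry_out([
  [0, 0, 0.03],
  [0, 0, 0.07],
  [0, 0, 0.11],
  [0, 0, 0.14],
  [0, 0, 0.16],
  [0, 0, 0.165],
  [0, 0, 0.165],
], roll=[0, 0, 0, 0, 0, 0, 0], claw=[0.048, 0.048, 0.048, 0.048, 0.048, 0.048, 0.048])

```text
clock: 18.2
position: [481.2, -290.7, 247.7]
ee_rot: [-0.271, 0.963, -0.0, 0.0]
contact_force: [0.2, -1.0, -2.3]
gripper_width: 51.2
grasp_force: 63.2
```

```bash
python3 - <<'E'
from h import *
rel(481,-291,202.5)
a=get_image("side")["img"][300:480,190:430,::-1];p=get_image("top");b=p["img"][195:360,390:540,::-1]
a=cv2.resize(a,(400,300),interpolation=cv2.INTER_CUBIC);b=cv2.resize(b,(390,430),interpolation=cv2.INTER_CUBIC)
a=cv2.copyMakeBorder(a,0,130,0,0,cv2.BORDER_CONSTANT)
cv2.imwrite("pics/low.png",np.hstack([a,b]))
for t in("spectacles","pencil","blotter"):
    for r in place_of(p,t)[:1]: print(t,r,at_z(p,r["at"],4))
E
```

```text
clk 18.2 pos [ 481.2 -290.7  247.7] psi -148.6 tilt [ 0.0005 -0.0003] q [-0.26  0.44 -0.35  0.   -0.78 -0.77] F [ 0.2 -1.  -2.3] w 51.24858997755977 63.23320545401657
need tool mm [ 0.3 -0.1 45.2]
pencil {'at': [481.3, 329.0], 'conf': 0.7} [ 379.53083903 -321.32000259    4.        ]
blotter {'at': [185.5, 224.9], 'conf': 0.63} [623.20641083 310.80789656   4.        ]
```

View pics/low.png

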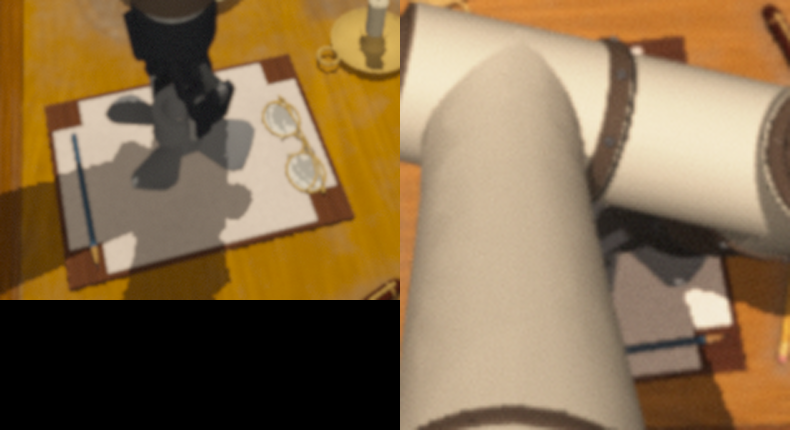

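The blade hangs between the pencil (left panel, x≈85) and the spectacles (x≈290), with clearance on both sides. Lowering.

Call:
carry_out([
  [0, 0, 0.015],
  [0, 0, 0.03],
  [0, 0, 0.038],
  [0, 0, 0.042],
  [0, 0, 0.042],
], roll=[0, 0, 0, 0, 0], claw=[0.048, 0.048, 0.048, 0.048, 0.048])

```text
clock: 19.08
position: [480.7, -291.3, 204.8]
ee_rot: [-0.27, 0.963, 0.0, -0.0]
contact_force: [-0.4, -0.1, -1.0]
gripper_width: 51.2
grasp_force: 63.2
```

Call:
carry_out([
  [0, 0, 0.001],
  [0, 0, 0.002],
  [0, 0, 0.003],
  [0, 0, 0.003],
], roll=[0, 0, 0, 0], claw=[0.048, 0.048, 0.048, 0.048])

```text
clock: 19.58
position: [480.7, -291.2, 202.4]
ee_rot: [-0.27, 0.963, -0.0, 0.0]
contact_force: [0.8, -0.4, -0.3]
gripper_width: 51.3
grasp_force: 63.3
```

Call:
carry_out([
  [0, 0, 0.001],
  [0, 0, 0.0015],
  [0, 0, 0.0015],
], roll=[0, 0, 0], claw=[0.048, 0.048, 0.048])

```text
clock: 19.95
position: [480.8, -291.2, 202.3]
ee_rot: [-0.27, 0.963, -0.0, 0.0]
contact_force: [-1.5, 2.7, 8.4]
gripper_width: 51.3
grasp_force: 64.4
```

Contact. Releasing, rising, and moving aside.

Call:
carry_out([
  [0, 0, -0.001],
  [0, 0, -0.001],
  [0, 0, -0.001],
  [0, 0, -0.001],
  [0, 0, -0.01],
  [0, 0, -0.04],
  [0, 0, -0.09],
  [0, 0, -0.15],
], roll=[0, 0, 0, 0, 0, 0, 0, 0], claw=[0.075, 0.075, 0.075, 0.075, 0.075, 0.075, 0.075, 0.075])

```text
clock: 20.95
position: [480.3, -291.1, 352.0]
ee_rot: [-0.27, 0.963, 0.0, -0.001]
contact_force: [0.8, 0.0, -0.4]
gripper_width: 74.8
grasp_force: 0.0
```

Call:
carry_out([
  [-0.03, 0.034, -0.04],
  [-0.06, 0.068, -0.06],
  [-0.09, 0.101, -0.06],
  [-0.12, 0.135, -0.06],
  [-0.15, 0.169, -0.06],
  [-0.18, 0.203, -0.06],
  [-0.21, 0.236, -0.06],
  [-0.21, 0.236, -0.06],
], roll=[0, 0, 0, 0, 0, 0, 0, 0], claw=[0.075, 0.075, 0.075, 0.075, 0.075, 0.075, 0.075, 0.075])

```text
clock: 21.95
position: [537.5, 21.9, 411.2]
ee_rot: [-0.272, 0.962, 0.0, 0.0]
contact_force: [-0.1, 0.2, -0.6]
gripper_width: 74.8
grasp_force: 0.0
```

```bash
python3 - <<'E'
from h import *
np.set_printoptions(precision=1,suppress=True)
rel(0,0,0)
q=get_image("side");a=q["img"][170:480,190:460,::-1];p=get_image("top");b=p["img"][195:360,390:540,::-1]
a=cv2.resize(a,(374,430),interpolation=cv2.INTER_CUBIC);b=cv2.resize(b,(390,430),interpolation=cv2.INTER_CUBIC)
cv2.imwrite("pics/end.png",np.hstack([a,b]))
for c in(q,p):
  for t,z in(("spectacles",4),("pencil",4),("blotter",0),("blade_center",26.5),("nut_center",27),("seal",7),("plate",0)):
    for r in place_of(c,t)[:2]: print(t,np.round(r["at"]),round(r["conf"],2),at_z(c,r["at"],z))
E
```

```text
clk 21.95 pos [537.5  21.9 411.2] psi -148.4 tilt [0. 0.] q [ 0.3  0.2 -0.2 -0.  -1.1 -1.4] F [-0.1  0.2 -0.6] w 74.83179490210557 0.0
need tool mm [469.8 262.8 410.8]
spectacles [368. 389.] 0.56 [ 600.6 -295.5    4. ]
pencil [242. 416.] 0.7 [ 381.8 -310.8    4. ]
blotter [304. 398.] 0.84 [ 489.7 -291.7    0. ]
blade_center [298. 387.] 0.71 [ 479.4 -286.7   26.5]
nut_center [290. 273.] 0.87 [497.9  -9.3  27. ]
nut_center [237. 201.] 0.79 [399.8 259.6  27. ]
seal [315. 265.] 0.53 [556.1  25.4   7. ]
plate [300. 276.] 0.62 [521.8   4.1   0. ]
spectacles [459. 228.] 0.7 [ 598.9 -291.3    4. ]
pencil [480. 329.] 0.51 [ 380. -318.    4.]
blotter [464. 278.] 0.78 [ 488.3 -294.2    0. ]
blade_center [471. 279.] 0.71 [ 483.8 -301.5   26.5]
blade_center [463. 279.] 0.24 [ 484.2 -284.4   26.5]
nut_center [332. 271.] 0.92 [509.4  -8.5  27. ]
seal [315. 249.] 0.56 [561.1  25.9   7. ]
plate [329. 271.] 0.67 [511.3  -2.8   0. ]
```

View pics/end.png

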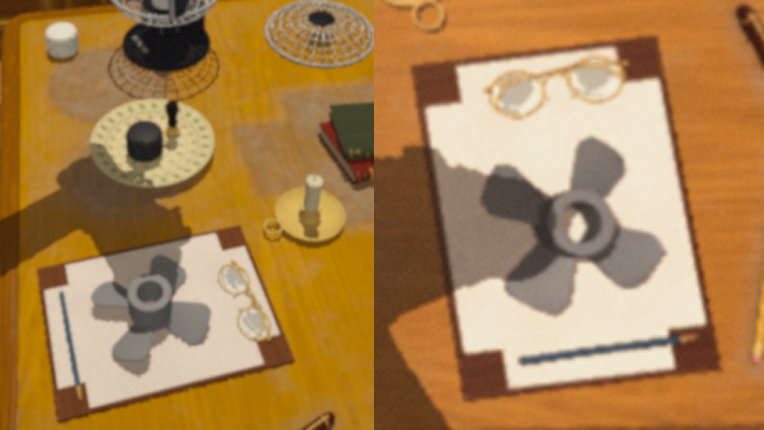

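The blade lies flat on the blotter, front side up (right panel, hub at (580,223)), clear of both the spectacles and the pencil. The nut stands on the plate (left panel, (145,140)), and everything else is in place.

```bash
python3 -c "
from bench import *
print(job_done())"
```

```text
the job is handed in; nothing more can be done
None
```

The job is handed in: the nut stands open end down on the plate's floor clear of the seal, the blade lies flat and front side up on the blotter touching neither spectacles nor pencil, and the last pictures show nothing else pushed about; about 22 s of the 72 s were used.

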